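Hang the oiled panel on the finishing stand and pin the keeper

TASK

Lift the slatted panel out of its cradle and hang it by its rail on both hooks of the finishing stand, letting go only once both ends are seated. Then swing the yellow keeper across over the rail until its hole lines up with the hole in the hook's tip, and push the red-headed pin fully home through both holes. Leave the other things on the bench where they are.

Things in the scene. Friction and masses are not known exactly. Their poses are not given: they have to be found in the camera images.
- stand: Fixed finishing stand: plywood base 150 x 270 x 15 mm, two dark 24 mm square posts (148 mm tall, at x = +50 mm), each with a blue upturned hook at y = +80 (left) and -80 mm (right). Origin on the bench under the middle of the hung rail; the hooks point along its -x, roughly to the robot; z up.
- hook_left (a point): Seat of the left (+y) hook, 120 mm above the bench: middle of the top of its level arm (20 mm wide), on which the rail's underside rests. The slot for the rail is 26 mm wide (stand x = -13 to +13 mm), between a back stop 20 mm tall and a front tip 26 mm tall above the seat. Axes as the stand.
- hook_right (a point): Seat of the right (-y) hook, likewise, 160 mm from the left one. Its front tip is a 36 mm square blue block, also 26 mm tall above the seat, bored through from above.
- tip_hole (a point): Centre of the top mouth of the upright 16.5 mm hole, 36 mm deep, right through the right hook's front tip block (stand x = -32, y = -80, z = 146 mm); axes as the stand.
- cradle: Fixed plywood cradle 90 x 140 x 12 mm with two pairs of dark wooden blocks (tops 36 mm above the bench) in which the panel stands at the start. It is on the left or the right side of the bench; the pin block is then on the other. Origin under its centre.
- panel_rail (a point): Middle of the top rail of the loose slatted wooden panel (0.18 kg), where to grip it across its 18 mm thickness. Rail 200 mm long (y), 18 thick (x), 20 high (z, up); slatted body below it 116 wide, 16 thick (slats 8), 80 tall. Stands upright in the cradle, rail middle 102 mm above the bench; lifts straight out. Either face may go to the front.
- panel_end_a (a point): Underside of the panel's rail, 80 mm from its middle towards the panel's +y: the spot that lies on a hook's seat when hung. The rail runs 20 mm farther.
- panel_end_b (a point): The same towards the panel's -y.
- keeper (a joint): Angle (rad) of the yellow keeper, a flat bar turning about an upright pivot over the right post. 0: along the stand's -x, over the rail, its hole exactly over the tip's hole. Positive: swung outward, towards the stand's -y (counter-clockwise from above). Starts at 1.1 to 1.45; range -0.3 to 1.7, no stop at 0; light friction (0.04 N m) holds it where left.
- keeper_pivot (a point): Point on the keeper's pivot axis level with the keeper's top (stand x = +50, y = -80, z = 156 mm). The bar is 32 mm wide, 8 mm thick (148 to 156 mm above the bench) and 155 mm long from the pivot.
- keeper_hole (a point): Centre of the top mouth of the 16.5 mm hole through the keeper, 82 mm from the pivot axis; axes turn with the keeper, whose bar runs along its -x from the pivot.
- keeper_knob (a point): Half-way up the upright black round knob on the keeper, 20 mm across, 45 mm tall above the bar (middle 178 mm above the bench), 137 mm from the pivot axis, 55 mm beyond the hole; axes as keeper_hole.
- pin_center (a point): Half-way up the loose locking pin (80 g, 96 mm long): red round head 24 mm across, 46 mm tall, above a steel shank 12 mm across, 50 mm long, its last 10 mm tapering to 5 mm. The point is 48 mm above the lower end, 2 mm below the head's underside, 25 mm below the head's middle. z points along the pin to the head. Fully home, the head rests on the keeper.
- pinblock: Fixed dark wooden block 76 x 76 x 60 mm with an upright hole in which the pin stands at first, its head resting on the block's top (lower end 10 mm above the bench). Origin under its centre.
- hammer: red-handled hammer lying behind the stand; bystander, to be left alone.
- flask: white drinking flask with black cap, 72 mm across, 200 mm tall; bystander, to be left alone.
- oil_tin: steel tin, 84 mm across, 110 mm tall; bystander, to be left alone.
- brush: brush lying on the bench; bystander, to be left alone.
- offcut: wooden offcut 140 x 45 x 28 mm; bystander, to be left alone.
- plane: small hand plane 150 x 50 mm, 58 mm tall, between robot and stand; bystander, to be left alone.

How it is judged:
By the outcome, as a careful person would: the job done as asked, in the order asked, and still so for the second after the job is handed in, with the robot touching nothing.
It also fails if it takes over 72 s, if anything falls off the work surface, if the arm or the gripper's body presses on something with over 40 N, if the wrist force passes 120 N, or if a joint passes its speed limit or range.

ROBOT

A 7-joint arm with a two-finger parallel gripper is mounted at the origin on the work surface. World frame = base frame: x ahead of the robot, y to its left, z up, the work surface at z = 0. Lengths are in m, angles in degrees, forces in N, time in s.
With the tool pointing down it reaches from about 0.35 to 0.775 m from the base axis. Payload 3.1 kg.
Tool frame: the origin (TCP) lies between the finger pads; the fingertips stand 11 mm ahead of it and the grasp point (between the pads) lies 8 mm behind it; z points along the fingers, y is the line along which they close (so a half turn about z gives the same grasp; the last joint's range is limited). The gripper opens to 85 mm and grips with 20 to 120 N. Pads are 22 mm wide; open, the fingers measure 114 mm over their backs; the gripper's body (76 mm by 85 mm) begins 54 mm behind the grasp point. The pads swing forward as they close: fully open they stand 13 mm farther back than shut.
Start: joints at [-74.525, 17.813, 0.802, 86.603, -0.252, 75.585, -1.558], TCP at [0.169, 0.524, 0.242] pointing down, gripper open.
Joint ranges: [-154.91, 154.91], [-16.99, 109.72], [-72.82, 74.43], [7.12, 147.25], [-82.49, 262.49], [11.32, 116.49], [-174.64, 174.64]. Speed limits (degrees/s): [159.86, 159.86, 180, 180, 180, 180, 180].

INTERFACE

Orientations are given as a 3x3 rotation matrix whose columns are the frame's x, y, z axes.
In Python, from cell import robot gives the robot as it stands. The module is installed in compiled form; this text tells all that it offers.
- The arm moves only by the tool jog_arm, never from a script. Its argument "increments" is a list of rows, each a list of 4 numbers: the shift along the tool's x, y, z as a fraction of full scale, then the turn about the tool's z as a fraction of full scale. A call has 1 to 12 rows; each row is the pose to reach, as a shift and turn from the pose commanded when the call began, along the tool's axes at that moment; what a row does not reach only later rows make up. Full scale, the value 1, is 0.4 m for a shift and 0.5 rad for a turn. A row lasts 1/12 s, in which the tool goes at most 41.7 mm and 7.16 degrees, less where a joint would pass 70% of its speed; a pose out of reach is approached as far as the arm can. A call with a number of a shift or a turn outside -1 to 1 is refused whole. A call with a gripper value outside its range is refused whole. "hand" is the gripper's target within -1 to 1 (shut at 1, half-way at 0, fully open at -1), set as the call begins (left out, the last holds). The fingers move at their own pace and stop on an object; "newtons" is the grip in N (left out, the last holds). Time passes only in rows, so rows that repeat a pose let the fingers close. It gives the time, the measured TCP pose, the force, the opening and the grip force at its end, in the units of the state.
- robot.get_obs(): the state, without advancing time (a new reading comes with each control period).
- robot.get_image(name): name is "scene" or "top" or "wrist"; returns a dict with "frame" (384x512x3 uint8, blue, green, red), "depth" (384x512 float32, m along the optical axis (not along the pixel's ray), 0 where there is no reading), "fx", "fy", "cx", "cy" (pixels), "R" (3x3) and "t" (3): a world point X has camera coordinates R X + t; the wrist camera has in their place "tool_from_camera" (4x4, takes a point from camera to tool coordinates, whose origin is the TCP and whose axes are the flange's). Camera axes: x right, y down, z forward; pixel columns grow to the right and rows downward; lengths in m; the calibration is good to about 2 mm. A picture is of the moment at which its call begins: read the wrist's pose just before it.
- robot.job_done(): hands the job in; it is judged then, once.
Trained networks look in the newest picture that a camera, given by its name, has taken for a name from the list of things; names that differ only in an ending like _2 or _b are one class to them, and where a whole thing is asked for, a point or a joint stands for the part that bears it (a point fixed in the world has none). Each returns a list of dicts, best first, with "score" (0 to 1); they miss things now and then, are a little off and sometimes report something else, mostly with a low value. They report only what shows in the picture. A call takes as long as a camera call.
- robot.cut_out(camera, target): "pixels" (384x512 bool, what is visible of it) and "centre" ([row, column] in pixels, amid what is visible of it).
The state is a dict: "time": time; "joints": joint angles; "joint_velocities": joint speeds; "joint_torque": joint torques, N m; "eef_pos": TCP position; "ee_rot": TCP orientation; "wrist_force": force on the tool from outside, world axes, zero at the start; "moment": the same for the moment, N m; "width": finger opening in m; "grasp_force": force on a finger pad.
Only numpy, scipy, OpenCV 4.12 (cv2) and the standard library are available. Lean on these libraries where they do the work, as an engineer would, in place of code of your own. Each camera call takes 0.05 s, during which the arm holds its last target. There are 200 camera calls.

## Working session

There is one attempt and no reset: what is moved stays moved. The work goes in short steps, Python scripts to look and compute and a tool call to move; the robot and the scene stay as the last step left them, time stands still between calls to the robot, and variables do not carry over. Pictures are saved under pics/ and viewed, at most 14 in all, crops included, and the job is handed in when it is done.

Besides the shell and the picture viewer there is one more tool, called after ">>>" as name(argument=value, ...) on one line, values as JSON. jog_arm: Moves the arm, as the interface text tells. Shift numbers are shares of 0.4 m and turn numbers shares of 0.5 rad, none past 1 either way. Its arguments: {"type":"object","properties":{"increments":{"type":"array","items":{"type":"array","items":{"type":"number"}}},"hand":{"type":"number"},"newtons":{"type":"number"}},"required":["increments"]}

```bash
mkdir -p pics; ls; cat > h.py <<'E'
import numpy as np, cv2
from cell import robot
def world(im, px, obs=None):
    # px: Nx2 (row,col) -> Nx3 world
    px=np.atleast_2d(px); d=im["depth"][px[:,0],px[:,1]]
    c=np.stack([(px[:,1]-im["cx"])/im["fx"]*d,(px[:,0]-im["cy"])/im["fy"]*d,d],1)
    ok=d>0
    c=c[ok]
    if "R" in im: return (c-im["t"])@np.array(im["R"])
    T=np.array(im["tool_from_camera"]); c=c@T[:3,:3].T+T[:3,3]
    return c@np.array(obs["ee_rot"]).T+obs["eef_pos"]
def cloud(cam,name):
    o=robot.get_obs(); im=robot.get_image(cam); r=robot.cut_out(cam,name)
    if not r: return im,None,0
    return im,world(im,np.argwhere(r[0]["pixels"]),o),r[0]["score"]
E
python3 - <<'E'
from h import *
o=robot.get_obs(); print(o["time"],o["eef_pos"],o["ee_rot"],o["width"])
a=robot.get_image("scene"); b=robot.get_image("top")
cv2.imwrite("pics/scene.png",a["frame"]);cv2.imwrite("pics/top.png",b["frame"])
np.set_printoptions(precision=4,suppress=True)
for c in("top","scene"):
  im=a if c=="scene" else b
  print(c,-np.array(im["R"]).T@im["t"])
  for n in("stand","cradle","panel_rail","keeper","pin_center","pinblock","hammer","flask","oil_tin","brush","offcut","plane"):
    r=robot.cut_out(c,n)
    if not r: print(n,None); continue
    w=world(im,np.argwhere(r[0]["pixels"]))
    print(n,round(r[0]["score"],2),np.round(r[0]["centre"]),np.median(w,0),np.percentile(w,2,axis=0),np.percentile(w,98,axis=0))
print(robot.get_obs()["time"])
E
```

```text
pics
0.0 [0.16851857 0.52280641 0.24119604] [[-9.51791269e-01  3.06745756e-01 -6.49524133e-04]
 [ 3.06746431e-01  9.51788504e-01 -2.29581593e-03]
 [-8.60221878e-05 -2.38437676e-03 -9.99997154e-01]] 0.08535798245606717
top [0.3587 0.0028 1.7017]
stand 0.56 [186. 244.] [0.5895 0.0263 0.0164] [ 0.5087 -0.1563  0.0055] [0.653  0.1657 0.1625]
cradle 0.91 [253. 174.] [0.3543 0.2738 0.0129] [0.3229 0.2116 0.0026] [0.4076 0.343  0.0396]
panel_rail 0.76 [248. 170.] [0.3668 0.2725 0.1091] [0.3544 0.1817 0.0034] [0.3788 0.3703 0.1171]
keeper 0.86 [173. 282.] [ 0.6245 -0.1018  0.1552] [ 0.5979 -0.1831 -0.0042] [ 0.6692 -0.0207  0.201 ]
pin_center 0.49 [238. 343.] [ 0.4175 -0.3318  0.1029] [ 0.4058 -0.3472  0.0513] [ 0.429  -0.3243  0.1094]
pinblock 0.78 [235. 345.] [ 0.4155 -0.3285  0.0579] [ 0.3718 -0.3743 -0.0016] [ 0.4651 -0.2907  0.0718]
hammer 0.56 [154. 244.] [0.7246 0.0258 0.0226] [ 0.6791 -0.1213  0.0106] [0.7518 0.1247 0.032 ]
flask 0.63 [183. 150.] [0.5888 0.3405 0.1326] [0.5632 0.3179 0.0186] [0.627  0.3788 0.2028]
oil_tin 0.56 [187. 363.] [ 0.5844 -0.3785  0.1076] [ 0.5502 -0.4201  0
[... 770 characters left out ...]
98]
pinblock 0.92 [232. 137.] [ 0.4371 -0.3428  0.0516] [ 0.3868 -0.3823 -0.0005] [ 0.4676 -0.2871  0.0641]
hammer 0.85 [243. 295.] [0.7344 0.0235 0.0212] [ 0.6841 -0.1264  0.002 ] [0.7631 0.1272 0.0272]
flask 0.66 [174. 349.] [0.6142 0.3386 0.0943] [ 0.4577  0.3187 -0.0006] [0.6349 0.4736 0.198 ]
oil_tin 0.66 [267. 141.] [ 0.6199 -0.3945  0.0827] [ 0.5612 -0.4287  0.0037] [ 0.634  -0.3524  0.1111]
brush 0.92 [209. 346.] [0.6721 0.2675 0.0153] [ 0.5604  0.2347 -0.0019] [0.7418 0.3133 0.0211]
offcut 0.63 [271. 186.] [ 0.6429 -0.2853  0.026 ] [ 0.5855 -0.3279  0.0024] [ 0.6946 -0.2318  0.0299]
plane 0.84 [191. 229.] [ 0.3986 -0.0122  0.0371] [ 0.3273 -0.1563 -0.0003] [0.6017 0.0679 0.1859]
1.3
```

View pictures.

View pics/scene.png

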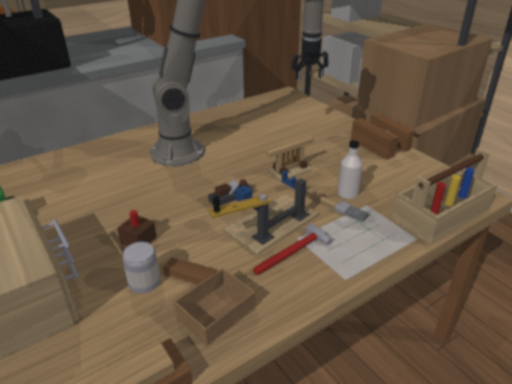

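View pics/top.png

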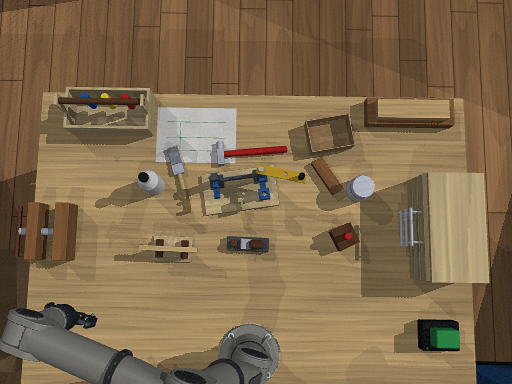

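```bash
python3 - <<'E'
from h import *
np.set_printoptions(precision=4,suppress=True)
im=robot.get_image("top"); o=robot.get_obs()
print(im["fx"])
hsv=cv2.cvtColor(im["frame"],cv2.COLOR_BGR2HSV)
def sel(r0,r1,c0,c1,m):
    k=np.zeros(m.shape,bool);k[r0:r1,c0:c1]=m[r0:r1,c0:c1];return world(im,np.argwhere(k&(im["depth"]>0)))
one=np.ones(hsv.shape[:2],bool)
def fit(n,w):
    (c,s,a)=cv2.minAreaRect(w[:,:2].astype(np.float32)); print(n,len(w),c,s,a,np.median(w,0))
w=sel(230,265,130,205,one); w=w[w[:,2]>.1]; fit("rail",w)
blue=(hsv[...,0]>95)&(hsv[...,0]<130)&(hsv[...,1]>120)
w=sel(165,210,200,240,blue); fit("hookL",w[w[:,2]>.1])
w=sel(165,210,248,285,blue); fit("hookR",w[w[:,2]>.1])
yel=(hsv[...,0]>18)&(hsv[...,0]<35)&(hsv[...,1]>150)
w=sel(160,190,245,310,yel); fit("keeper",w[(w[:,2]>.14)])
w=sel(160,190,285,315,one); w=w[w[:,2]>.18]; fit("knob",w)
red=((hsv[...,0]<8)|(hsv[...,0]>172))&(hsv[...,1]>150)
w=sel(225,250,335,360,red); fit("pin",w[w[:,2]>.08])
w=sel(215,255,325,362,one); fit("pinblock",w[(w[:,2]>.05)&(w[:,2]<.07)])
w=sel(165,225,190,290,one); w=w[(w[:,2]>.009)&(w[:,2]<.022)]; fit("base",w)
w=sel(165,200,200,275,one); w=w[(w[:,2]>.13)]; fit("stand top",w)
# target wrist camera
im=robot.get_image("wrist"); print(np.array(im["tool_from_camera"]),im["fx"])
E
```

```text
465.19145655865566
rail 316 (0.36681121587753296, 0.27890098094940186) (0.19939260184764862, 0.01795300655066967) 88.16170501708984 [0.3669 0.2775 0.11  ]
hookL 101 (0.5696751475334167, 0.11895034462213516) (0.060873936861753464, 0.020013149827718735) 8.518514633178711 [0.5713 0.1184 0.123 ]
hookR 180 (0.5798320174217224, -0.044368091970682144) (0.08634360879659653, 0.034052662551403046) 2.8522820472717285 [ 0.57   -0.0395  0.1395]
keeper 403 (0.6236138343811035, -0.10111294686794281) (0.16914841532707214, 0.03359033539891243) 79.64054107666016 [ 0.6235 -0.0984  0.1551]
knob 32 (0.6096366047859192, -0.16624200344085693) (0.016825905069708824, 0.015512125566601753) 84.89213562011719 [ 0.6093 -0.1666  0.1986]
pin 46 (0.4182676374912262, -0.3347245454788208) (0.021882612258195877, 0.0214198287576437) 48.67915344238281 [ 0.4176 -0.3328  0.1057]
pinblock 426 (0.41858598589897156, -0.3359906077384949) (0.07611686736345291, 0.07804644107818604) 26.17743682861328 [ 0.4185 -0.3322  0.0596]
base 1986 (0.5671147704124451, 0.052105940878391266) (0.21756187081336975, 0.34151336550712585) 0.8414053320884705 [0.5701 0.0472 0.0144]
stand top 401 (0.5926351547241211, 0.029753796756267548) (0.11460601538419724, 0.21739034354686737) 0.6355358362197876 [ 0.6144 -0.038   0.1476]
[[ 0.0005 -0.9563 -0.2923  0.0754]
 [ 1.      0.0006 -0.0001 -0.0002]
 [ 0.0003 -0.2923  0.9563 -0.1321]
 [ 0.      0.      0.      1.    ]] 333.5876635946153
```

>>> jog_arm(increments=[[-0.658, -0.429, 0, 1], [-0.658, -0.429, 0, 1], [-0.658, -0.429, 0, 1], [-0.658, -0.429, 0, 1], [-0.658, -0.429, 0, 1], [-0.658, -0.429, 0, 1], [-0.658, -0.429, 0, 1], [-0.658, -0.429, 0, 1], [-0.658, -0.429, 0, 1]], hand=-1)

```text
time: 2.15
eef_pos: [0.3712, 0.2731, 0.2429]
ee_rot: [[-0.679, 0.734, 0.003], [0.734, 0.679, -0.002], [-0.004, 0.001, -1.0]]
wrist_force: [-0.0, -0.5, 1.0]
width: 0.0856
grasp_force: 0.0
```

>>> jog_arm(increments=[[0, 0, 0, 1], [0, 0, 0, 1], [0, 0, 0, 1], [0, 0, 0, 1]])

```text
time: 2.48
eef_pos: [0.366, 0.2802, 0.2424]
ee_rot: [[-0.251, 0.968, -0.0], [0.968, 0.251, 0.001], [0.001, -0.0, -1.0]]
wrist_force: [0.0, -0.2, 0.3]
width: 0.0851
grasp_force: 0.0
```

>>> jog_arm(increments=[[0, 0, 0, 0.58], [0, 0, 0, 0.58], [0, 0, 0, 0.58], [0, 0, 0, 0.58]])

```text
time: 2.82
eef_pos: [0.366, 0.2803, 0.2423]
ee_rot: [[0.03, 1.0, -0.0], [1.0, -0.03, 0.0], [0.0, -0.0, -1.0]]
wrist_force: [-1.2, 0.8, 0.6]
width: 0.0856
grasp_force: 0.0
```

```bash
cat >> h.py <<'E'
def wcloud(cam="wrist"):
    o=robot.get_obs(); im=robot.get_image(cam)
    px=np.argwhere(im["depth"]>0); w=world(im,px,o)
    hsv=cv2.cvtColor(im["frame"],cv2.COLOR_BGR2HSV)[px[:,0],px[:,1]].astype(int)
    return o,im,px,w,hsv
def rect(n,w):
    c,s,a=cv2.minAreaRect(w[:,:2].astype(np.float32)); print(n,len(w),np.round(c,4),np.round(s,4),round(a,2),np.round(np.median(w,0),4))
def inc(o,p,yaw_y=None):
    d=(np.array(p)-o["eef_pos"])@np.array(o["ee_rot"])/0.4
    R=np.array(o["ee_rot"]); t=0
    if yaw_y is not None:
        t=np.degrees(np.arctan2(R[1,1],R[0,1]))-yaw_y; t=(t+90)%180-90; t=np.radians(t)/.5
    print("inc",np.round(d,4),round(t,3), "pos",np.round(o["eef_pos"],4),"yaw_y",round(np.degrees(np.arctan2(R[1,1],R[0,1])),2))
E
python3 - <<'E'
from h import *
o,im,px,w,h=wcloud()
m=(w[:,2]>.104)&(w[:,2]<.118)&(abs(w[:,0]-.367)<.03)
rect("rail",w[m]); q=w[m]
print(np.percentile(q,[2,98],axis=0), np.degrees(np.arctan(np.polyfit(q[:,1],q[:,0],1)[0])))
inc(o,[.367,.279,.094],-1.84)
cv2.imwrite("pics/w1.png",im["frame"])
E
```

```text
rail 5258 [0.3647 0.2822] [0.1994 0.0181] 88.2 [0.3651 0.2985 0.1124]
[[0.35498125 0.18915371 0.11064027]
 [0.37488288 0.37893645 0.113836  ]] 1.82875808980762
inc [-0.0033  0.0028  0.3708] 0.004 pos [0.366  0.2803 0.2423] yaw_y -1.72
```

View pics/w1.png

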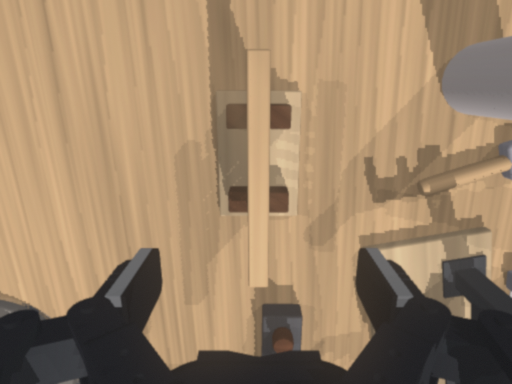

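>>> jog_arm(increments=[[0.003, -0.0015, 0.1, 0], [0.003, -0.0015, 0.2, 0], [0.003, -0.0015, 0.28, 0], [0.003, -0.0015, 0.33, 0], [0.003, -0.0015, 0.37, 0.004], [0.003, -0.0015, 0.37, 0.004], [0.003, -0.0015, 0.37, 0.004]])

```text
time: 3.45
eef_pos: [0.3654, 0.2806, 0.0939]
ee_rot: [[0.032, 0.999, -0.001], [0.999, -0.032, -0.001], [-0.001, -0.001, -1.0]]
wrist_force: [-0.8, -0.1, 0.7]
width: 0.0852
grasp_force: 0.0
```

>>> jog_arm(increments=[[0, 0, 0, 0], [0, 0, 0, 0], [0, 0, 0, 0], [0, 0, 0, 0], [0, 0, 0, 0], [0, 0, 0, 0], [0, 0, 0, 0], [0, 0, 0, 0]], hand=1, newtons=60)

```text
time: 4.12
eef_pos: [0.3663, 0.2811, 0.095]
ee_rot: [[0.033, 0.999, 0.001], [0.999, -0.033, 0.001], [0.001, 0.001, -1.0]]
wrist_force: [-1.7, -0.9, 5.5]
width: 0.0171
grasp_force: 59.6
```

>>> jog_arm(increments=[[0, 0, -0.05, 0], [0, 0, -0.13, 0], [0, 0, -0.23, 0], [0, 0, -0.33, 0], [0, 0, -0.43, 0], [0, 0, -0.5, 0], [0, 0, -0.5, 0]])

```text
time: 4.7
eef_pos: [0.3689, 0.2826, 0.3003]
ee_rot: [[0.033, 0.999, 0.009], [0.999, -0.033, 0.009], [0.009, 0.009, -1.0]]
wrist_force: [1.5, 0.3, -1.4]
width: 0.0172
grasp_force: 59.4
```

>>> jog_arm(increments=[[-0.04, 0.02, 0, 0], [-0.11, 0.055, 0, -0.08], [-0.2, 0.1, 0, -0.15], [-0.28, 0.14, 0, -0.23], [-0.36, 0.18, 0, -0.3], [-0.45, 0.226, 0, -0.358], [-0.53, 0.267, 0, -0.358], [-0.59, 0.297, 0, -0.358], [-0.63, 0.316, 0, -0.358], [-0.63, 0.316, 0, -0.358], [-0.63, 0.316, 0, -0.358]])

```text
time: 5.62
eef_pos: [0.4834, 0.0234, 0.2928]
ee_rot: [[-0.142, 0.99, -0.003], [0.99, 0.142, -0.001], [-0.0, -0.003, -1.0]]
wrist_force: [0.6, 0.6, -1.9]
width: 0.017
grasp_force: 59.2
```

```bash
python3 - <<'E'
from h import *
o,im,px,w,h=wcloud(); print(robot.get_obs()["width"],o["grasp_force"])
cv2.imwrite("pics/w2.png",im["frame"])
blue=(h[:,0]>95)&(h[:,0]<130)&(h[:,1]>110)
for n,lo,hi in(("L",.06,.2),("R",-.12,.03)):
    m=blue&(w[:,1]>lo)&(w[:,1]<hi)&(w[:,2]>.115)&(w[:,2]<.152)
    rect(n+" all",w[m]); t=m&(w[:,2]>.141)
    rect(n+" tip",w[t])
m=(h[:,0]>18)&(h[:,0]<35)&(h[:,1]>150)&(w[:,2]>.145)&(w[:,2]<.165); rect("keeper",w[m])
m=(w[:,2]>.19)&(w[:,2]<.21)&(w[:,1]<-.1)
if m.sum()>5: rect("knob",w[m])
m=abs(w[:,2]-.015)<.004; rect("base",w[m&(w[:,0]>.47)&(w[:,0]<.68)])
m=abs(w[:,2]-(o["eef_pos"][2]+.018))<.006; rect("rail",w[m])
inc(o,[.573,.038,.295],8.4)
E
```

```text
0.017005384424615192 59.236512780189514
L all 1143 [0.568  0.1216] [0.0596 0.0189] 8.47 [0.5671 0.1209 0.1218]
L tip 312 [0.5606 0.1203] [0.0445 0.0182] 8.33 [0.544  0.1186 0.1462]
R all 1320 [ 0.5725 -0.0387] [0.0717 0.0355] 9.92 [ 0.5648 -0.0359  0.146 ]
R tip 890 [ 0.5718 -0.0388] [0.0703 0.0355] 9.92 [ 0.5582 -0.0365  0.1465]
keeper 417 [ 0.6267 -0.069 ] [0.1096 0.032 ] 79.56 [ 0.626  -0.0435  0.1564]
base 18577 [0.598  0.0465] [0.1741 0.2685] 8.22 [0.5645 0.0666 0.0155]
rail 18466 [0.4816 0.0567] [0.0439 0.1347] 0.1 [0.4762 0.0691 0.3101]
inc [ 0.0042  0.2269 -0.0063] -0.008 pos [0.4834 0.0234 0.2928] yaw_y 8.17
```

View pics/w2.png

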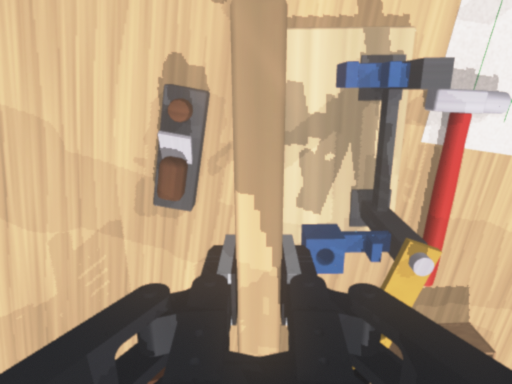

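```bash
python3 - <<'E'
from h import *
o,im,px,w,h=wcloud()
a=np.radians(8.3); u=w[:,0]*np.cos(a)+w[:,1]*np.sin(a); v=-w[:,0]*np.sin(a)+w[:,1]*np.cos(a)
blue=(h[:,0]>95)&(h[:,0]<130)&(h[:,1]>110)
for n,lo,hi in(("L",.06,.2),("R",-.12,.03)):
    m=blue&(w[:,1]>lo)&(w[:,1]<hi)&(w[:,2]>.139)&(w[:,2]<.152)
    hist,e=np.histogram(u[m],bins=np.arange(.52,.66,.004)); print(n,[(round(x,3),k) for x,k in zip(e,hist) if k])
    f=m&(w[:,2]>.143)
    for nm,s in(("front",f&(u<.57)),("back",m&(u>.575))):
        if s.sum(): print(nm,s.sum(),np.percentile(u[s],[1,99]).round(4),np.percentile(v[s],[1,99]).round(4),np.median(w[s,2]).round(4))
    s=blue&(w[:,1]>lo)&(w[:,1]<hi)&(abs(w[:,2]-.12)<.006); print("seat",s.sum(),np.percentile(u[s],[1,99]).round(4),np.percentile(v[s],[1,99]).round(4),np.median(w[s,2]))
# rail held
c=o["eef_pos"]; m=(abs(w[:,2]-c[2]-.018)<.01)&(h[:,2]>90)&(abs((w-c)@np.array(o["ee_rot"])[:,1])<.03)&(((w-c)@np.array(o["ee_rot"])[:,0])>.03)
rect("rail",w[m]); q=w[m]; t=(q-c)@np.array(o["ee_rot"]); print("rail in tool",np.percentile(t,[2,50,98],axis=0).round(4), np.polyfit(t[:,0],t[:,2],1).round(4),np.polyfit(t[:,0],t[:,1],1).round(4))
E
```

```text
L [(np.float64(0.548), np.int64(58)), (np.float64(0.552), np.int64(122)), (np.float64(0.556), np.int64(76)), (np.float64(0.584), np.int64(83)), (np.float64(0.588), np.int64(120)), (np.float64(0.592), np.int64(82))]
front 256 [0.5501 0.5588] [0.0296 0.0462] 0.1464
back 285 [0.5852 0.5946] [0.0289 0.0473] 0.1404
seat 589 [0.5664 0.6084] [0.0288 0.0469] 0.12047557051375385
R [(np.float64(0.524), np.int64(26)), (np.float64(0.528), np.int64(62)), (np.float64(0.532), np.int64(90)), (np.float64(0.536), np.int64(83)), (np.float64(0.54), np.int64(70)), (np.float64(0.544), np.int64(87)), (np.float64(0.548), np.int64(126)), (np.float64(0.552), np.int64(138)), (np.float64(0.556), np.int64(108)), (np.float64(0.584), np.int64(15)), (np.float64(0.588), np.int64(73)), (np.float64(0.592), np.int64(60)), (np.float64(0.596), np.int64(2))]
front 790 [0.5258 0.5589] [-0.1384 -0.1043] 0.1465
back 150 [0.587 0.596] [-0.129  -0.1123] 0.1403
seat 275 [0.5668 0.5848] [-0.1295 -0.1124] 0.1204067197769948
rail 11326 [0.4728 0.0897] [0.0182 0.0708] 8.33 [0.4724 0.0943 0.3103]
rail in tool [[ 0.0319 -0.0094 -0.0187]
 [ 0.0701 -0.001  -0.0173]
 [ 0.0994  0.0077 -0.0157]] [ 0.0007 -0.0174] [-0.001  -0.0008]
```

>>> jog_arm(increments=[[0.003, 0.05, 0, -0.006], [0.008, 0.13, 0, -0.006], [0.013, 0.2, 0, -0.006], [0.013, 0.228, 0, -0.006], [0.013, 0.228, 0, -0.006], [0.013, 0.228, 0, -0.006], [0.013, 0.228, 0, -0.006]])

```text
time: 6.3
eef_pos: [0.5724, 0.0438, 0.2939]
ee_rot: [[-0.15, 0.989, -0.002], [0.989, 0.15, 0.0], [0.001, -0.002, -1.0]]
wrist_force: [-0.9, 0.6, -2.0]
width: 0.0171
grasp_force: 59.5
```

```bash
python3 - <<'E'
from h import *
o=robot.get_obs(); inc(o,[.573,.0416,.150],8.35)
E
```

```text
inc [-0.0058  0.0012  0.3597] 0.009 pos [0.5724 0.0438 0.2939] yaw_y 8.61
```

Descend to just above the tips first, then a check against the slot.

>>> jog_arm(increments=[[-0.003, 0, 0.04, 0.004], [-0.005, 0.001, 0.12, 0.008], [-0.005, 0.001, 0.2, 0.008], [-0.005, 0.001, 0.27, 0.008], [-0.005, 0.001, 0.32, 0.008], [-0.005, 0.001, 0.34, 0.008], [-0.005, 0.001, 0.34, 0.008], [-0.005, 0.001, 0.34, 0.008]])

```text
time: 6.97
eef_pos: [0.5743, 0.0413, 0.1594]
ee_rot: [[-0.145, 0.989, 0.001], [0.989, 0.145, 0.001], [0.0, 0.001, -1.0]]
wrist_force: [0.5, 0.6, -0.6]
width: 0.0172
grasp_force: 59.4
```

```bash
python3 - <<'E'
from h import *
o,im,px,w,h=wcloud()
R=np.array(o["ee_rot"]); t=(w-o["eef_pos"])@R
blue=(h[:,0]>95)&(h[:,0]<130)&(h[:,1]>110)&(w[:,2]>.13)&(w[:,2]<.152)&(t[:,0]>0)
for s in(-1,1):
    b=blue&(t[:,1]*s>0)
    if b.sum(): print(s,b.sum(),np.percentile(t[b],[2,98],axis=0).round(4))
m=(abs(t[:,2]+.0175)<.006)&(abs(t[:,1])<.02)&(t[:,0]>.03); q=t[m]
print("rail",np.percentile(q,[1,99],axis=0).round(4))
inc(o,[.573,.0416,.1225],8.35)
cv2.imwrite("pics/w3.png",im["frame"])
im=robot.get_image("top"); px=np.argwhere(im["depth"]>0); w=world(im,px); hv=cv2.cvtColor(im["frame"],cv2.COLOR_BGR2HSV)[px[:,0],px[:,1]]
print("fingers n/a"); 
E
```

```text
1 755 [[0.0733 0.0117 0.0178]
 [0.0895 0.0206 0.0205]]
rail [[ 0.0309 -0.0097 -0.0188]
 [ 0.1     0.0078 -0.0153]]
inc [ 0.0012 -0.0033  0.0922] -0.001 pos [0.5743 0.0413 0.1594] yaw_y 8.32
fingers n/a
```

View pics/w3.png

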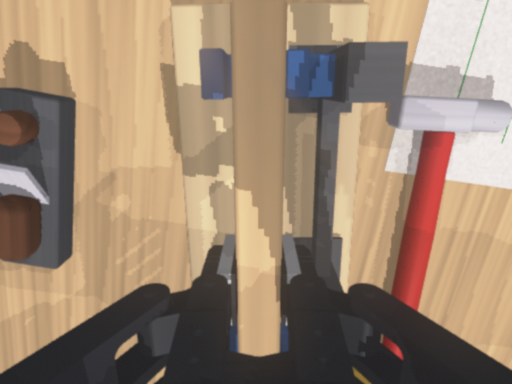

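>>> jog_arm(increments=[[0.001, -0.002, 0.015, 0], [0.001, -0.002, 0.04, 0], [0.001, -0.002, 0.06, 0], [0.001, -0.002, 0.075, 0], [0.001, -0.002, 0.083, 0], [0.001, -0.002, 0.087, 0], [0.001, -0.002, 0.09, 0], [0.001, -0.002, 0.092, 0], [0.001, -0.002, 0.093, 0]])

```text
time: 7.82
eef_pos: [0.5724, 0.0415, 0.123]
ee_rot: [[-0.145, 0.989, -0.002], [0.989, 0.145, 0.001], [0.002, -0.002, -1.0]]
wrist_force: [-8.0, -0.1, 12.1]
width: 0.017
grasp_force: 61.5
```

>>> jog_arm(increments=[[0, 0, 0, 0], [0, 0, 0, 0], [0, 0, 0, 0]])

```text
time: 8.07
eef_pos: [0.5724, 0.0415, 0.123]
ee_rot: [[-0.145, 0.989, -0.002], [0.989, 0.145, 0.001], [0.002, -0.002, -1.0]]
wrist_force: [-7.0, 0.1, 9.3]
width: 0.0169
grasp_force: 61.3
```

```bash
python3 - <<'E'
from h import *
o=robot.get_obs(); print(o["eef_pos"],o["wrist_force"],o["moment"],o["ee_rot"])
o,im,px,w,h=wcloud()
R=np.array(o["ee_rot"]); t=(w-o["eef_pos"])@R
m=(abs(t[:,2]+.0175)<.006)&(abs(t[:,1])<.02)&(t[:,0]>.03); q=t[m]; print("rail",np.percentile(q,[1,99],axis=0).round(4),np.median(w[m,2]))
b=(h[:,0]>95)&(h[:,0]<130)&(h[:,1]>80)&(w[:,2]>.125)&(w[:,2]<.152)&(t[:,0]>.05)
for s in(-1,1):
    k=b&(t[:,1]*s>0)
    if k.sum()>5: print(s,k.sum(),np.percentile(t[k],[2,98],axis=0).round(4))
cv2.imwrite("pics/w4.png",im["frame"])
s=robot.get_image("scene"); f=s["frame"][170:270,200:340]; cv2.imwrite("pics/s4.png",np.hstack([cv2.resize(f,None,fx=3.2,fy=3.2,interpolation=2)[:, :448],cv2.resize(im["frame"],(427,320))[:,:340]]))
E
```

```text
[0.57243705 0.04150737 0.12299671] [-6.95466788  0.06323646  9.30288146] [-0.03287743  1.3414333   0.00437702] [[-0.14453637  0.98949783 -0.00180935]
 [ 0.98949821  0.14453889  0.00134491]
 [ 0.00159231 -0.00159596 -0.99999746]]
rail [[ 0.0312 -0.019  -0.0233]
 [ 0.0999  0.0193 -0.0145]] 0.1404401578419065
1 2038 [[ 0.0708  0.0126 -0.0187]
 [ 0.0891  0.0224 -0.0102]]
```

View pics/s4.png

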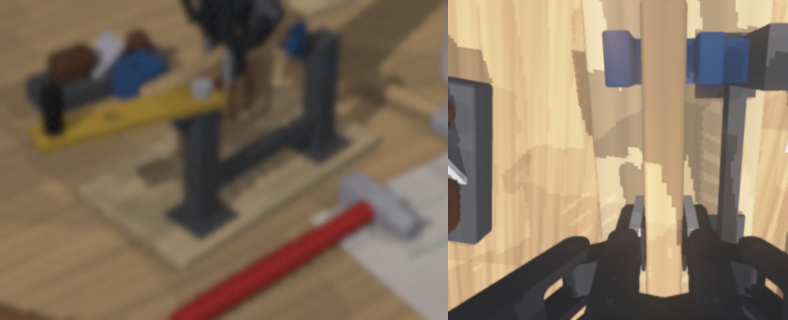

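>>> jog_arm(increments=[[0, 0, 0, 0], [0, 0, 0, 0], [0, 0, 0, 0], [0, 0, 0, 0], [0, 0, 0, 0]], hand=0)

```text
time: 8.58
eef_pos: [0.5736, 0.0414, 0.121]
ee_rot: [[-0.145, 0.989, 0.0], [0.989, 0.145, -0.0], [-0.0, 0.0, -1.0]]
wrist_force: [0.5, -0.2, -0.5]
width: 0.0423
grasp_force: 0.0
```

```bash
python3 - <<'E'
from h import *
o,im,px,w,h=wcloud(); print(o["eef_pos"],o["wrist_force"],o["width"])
R=np.array(o["ee_rot"]); t=(w-o["eef_pos"])@R
m=(abs(w[:,2]-.14)<.006)&(abs(t[:,1])<.012)&(t[:,0]>.03); q=t[m]; print("rail",np.percentile(q,[1,99],axis=0).round(4),np.median(w[m,2]))
E
```

```text
[0.5735603  0.04139709 0.1209877 ] [ 0.49246546 -0.21968967 -0.49301846] 0.04233043729191555
rail [[ 0.0308 -0.0106 -0.0209]
 [ 0.0995  0.0116 -0.017 ]] 0.14037314312462132
```

>>> jog_arm(increments=[[0, 0, -0.03, 0], [0, 0, -0.1, 0], [0, 0, -0.2, 0], [0, 0, -0.29, 0], [-0.08, 0.002, -0.32, 0.1], [-0.18, 0.005, -0.32, 0.3], [-0.28, 0.007, -0.32, 0.5], [-0.38, 0.01, -0.32, 0.66], [-0.46, 0.012, -0.32, 0.66], [-0.523, 0.013, -0.32, 0.66], [-0.523, 0.013, -0.32, 0.66], [-0.523, 0.013, -0.32, 0.66]])

```text
time: 9.63
eef_pos: [0.6083, -0.1676, 0.2498]
ee_rot: [[0.188, 0.982, 0.0], [0.982, -0.188, -0.001], [-0.001, 0.001, -1.0]]
wrist_force: [-0.4, 1.3, 0.5]
width: 0.0426
grasp_force: 0.0
```

```bash
python3 - <<'E'
from h import *
o,im,px,w,h=wcloud(); print(o["eef_pos"],o["wrist_force"],o["width"])
cv2.imwrite("pics/w5.png",im["frame"])
m=(w[:,2]>.19)&(w[:,2]<.21)&(np.hypot(w[:,0]-.609,w[:,1]+.165)<.03); rect("knob",w[m])
yel=(h[:,0]>18)&(h[:,0]<35)&(h[:,1]>140)&(abs(w[:,2]-.156)<.008); rect("keeper",w[yel])
q=w[m]
inc(o,[*cv2.minEnclosingCircle(q[:,:2].astype(np.float32))[0],.176],-10.5); print(cv2.minEnclosingCircle(q[:,:2].astype(np.float32)))
o,im,px,w,h=wcloud("top")
m=(abs(w[:,2]-.14)<.006)&(abs(w[:,0]-.573)<.05)&(abs(w[:,1]-.04)<.12)&(h[:,0]<25)&(h[:,1]>40); rect("rail",w[m])
E
```

```text
[ 0.60825106 -0.16763695  0.24984959] [-0.41432823  1.29291075  0.47133547] 0.042553810890870014
knob 980 [ 0.6087 -0.164 ] [0.0194 0.0191] 33.14 [ 0.609  -0.1625  0.2012]
keeper 8162 [ 0.6188 -0.1133] [0.1395 0.031 ] 79.08 [ 0.6224 -0.0915  0.1565]
inc [ 0.0092 -0.0004  0.1846] -0.013 pos [ 0.6083 -0.1676  0.2498] yaw_y -10.86
((0.608825147151947, -0.16408321261405945), 0.010010447353124619)
rail 276 [0.5828 0.0378] [0.2041 0.0717] 87.86 [0.5732 0.0407 0.1393]
```

View pics/w5.png

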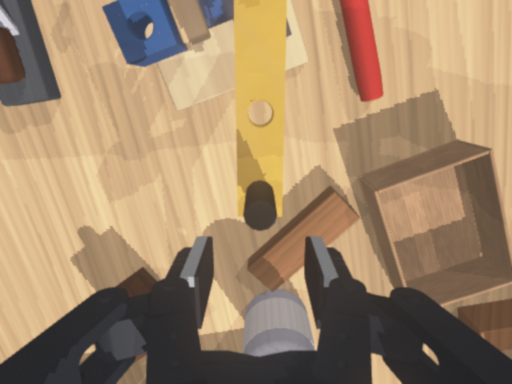

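>>> jog_arm(increments=[[0.009, 0, 0, 0], [0.009, 0, 0.05, 0], [0.009, 0, 0.11, 0], [0.009, 0, 0.16, 0], [0.009, 0, 0.184, 0], [0.009, 0, 0.184, 0], [0.009, 0, 0.184, 0]])

```text
time: 10.32
eef_pos: [0.6098, -0.16, 0.1758]
ee_rot: [[0.182, 0.983, 0.0], [0.983, -0.182, 0.0], [0.0, -0.0, -1.0]]
wrist_force: [-0.5, 0.3, -0.0]
width: 0.0425
grasp_force: 0.0
```

>>> jog_arm(increments=[[0, 0, 0, 0], [0, 0, 0, 0], [0, 0, 0, 0], [0, 0, 0, 0], [0, 0, 0, 0]], hand=1, newtons=25)

```text
time: 10.73
eef_pos: [0.6104, -0.1616, 0.1773]
ee_rot: [[0.184, 0.983, 0.003], [0.983, -0.184, -0.0], [0.0, 0.003, -1.0]]
wrist_force: [-0.6, 0.0, 5.7]
width: 0.0193
grasp_force: 24.9
```

```bash
python3 - <<'E'
from h import *
o=robot.get_obs(); R=np.array(o["ee_rot"]); p=o["eef_pos"]; print(p,o["wrist_force"],o["width"],o["grasp_force"])
P=np.array([.6344,-.0300]); r=np.hypot(*(p[:2]-P)); a0=np.degrees(np.arctan2(*(p[:2]-P)[::-1]))%360; print(r,a0)
a1=188.35; k=0
for a in np.linspace(a0,a1,28)[1:]:
    d=np.array([*(P+.137*np.array([np.cos(np.radians(a)),np.sin(np.radians(a))])),p[2]])-p
    k+=1; print(k,(d@R/.4).round(3)[:2],round(np.radians(a0-a)/.5,3))
print(P+.137*np.array([np.cos(np.radians(a1)),np.sin(np.radians(a1))]))
E
```

```text
[ 0.61043506 -0.16157134  0.17734947] [-0.56351209  0.04510562  5.72541798] 0.019310829345783025 24.870384335517883
0.1337360678858937 259.67708066895904
1 [-0.008 -0.016] 0.092
2 [-0.007 -0.032] 0.184
3 [-0.005 -0.047] 0.277
4 [-0.003 -0.063] 0.369
5 [ 0.001 -0.078] 0.461
6 [ 0.004 -0.094] 0.553
7 [ 0.009 -0.109] 0.645
8 [ 0.014 -0.124] 0.738
9 [ 0.02  -0.138] 0.83
10 [ 0.027 -0.153] 0.922
11 [ 0.034 -0.167] 1.014
12 [ 0.042 -0.18 ] 1.107
13 [ 0.051 -0.193] 1.199
14 [ 0.06  -0.206] 1.291
15 [ 0.07  -0.219] 1.383
16 [ 0.08  -0.231] 1.475
17 [ 0.091 -0.242] 1.568
18 [ 0.102 -0.253] 1.66
19 [ 0.114 -0.264] 1.752
20 [ 0.126 -0.274] 1.844
21 [ 0.139 -0.283] 1.936
22 [ 0.152 -0.292] 2.029
23 [ 0.166 -0.3  ] 2.121
24 [ 0.18  -0.307] 2.213
25 [ 0.194 -0.314] 2.305
26 [ 0.208 -0.32 ] 2.398
27 [ 0.223 -0.325] 2.49
[ 0.49885228 -0.04989509]
```

>>> jog_arm(increments=[[0.0004, -0.0154, 0, 0.092], [0.0014, -0.0308, 0, 0.184], [0.0032, -0.0462, 0, 0.277], [0.0057, -0.0614, 0, 0.369], [0.0088, -0.0766, 0, 0.461], [0.0127, -0.0915, 0, 0.553], [0.0173, -0.1063, 0, 0.645], [0.0225, -0.1208, 0, 0.738], [0.0283, -0.1351, 0, 0.83]])

```text
time: 11.48
eef_pos: [0.5596, -0.1403, 0.1773]
ee_rot: [[0.566, 0.824, 0.004], [0.824, -0.566, -0.0], [0.002, 0.003, -1.0]]
wrist_force: [0.7, -0.0, 5.1]
width: 0.0195
grasp_force: 25.1
```

>>> jog_arm(increments=[[0.0004, -0.0154, 0, 0.092], [0.0014, -0.0308, 0, 0.184], [0.0032, -0.0462, 0, 0.277], [0.0057, -0.0614, 0, 0.369], [0.0088, -0.0766, 0, 0.461], [0.0127, -0.0915, 0, 0.553], [0.0173, -0.1063, 0, 0.645], [0.0225, -0.1208, 0, 0.738], [0.0283, -0.1351, 0, 0.83]])

```text
time: 12.23
eef_pos: [0.5217, -0.1004, 0.1773]
ee_rot: [[0.85, 0.526, 0.004], [0.526, -0.85, -0.0], [0.004, 0.002, -1.0]]
wrist_force: [1.2, 0.9, 7.5]
width: 0.0196
grasp_force: 25.1
```

>>> jog_arm(increments=[[0.0004, -0.0154, 0, 0.092], [0.0014, -0.0308, 0, 0.184], [0.0032, -0.0462, 0, 0.277], [0.0057, -0.0614, 0, 0.369], [0.0088, -0.0766, 0, 0.461], [0.0127, -0.0915, 0, 0.553], [0.0173, -0.1063, 0, 0.645], [0.0225, -0.1208, 0, 0.738], [0.0283, -0.1351, 0, 0.83], [0.0283, -0.1351, 0, 0.83], [0.0283, -0.1351, 0, 0.83]])

```text
time: 13.15
eef_pos: [0.503, -0.0485, 0.1773]
ee_rot: [[0.99, 0.141, 0.004], [0.141, -0.99, -0.0], [0.004, 0.001, -1.0]]
wrist_force: [0.5, 0.3, 6.0]
width: 0.0195
grasp_force: 25.1
```

```bash
python3 - <<'E'
from h import *
o,im,px,w,h=wcloud(); print(o["eef_pos"],o["wrist_force"],o["width"])
cv2.imwrite("pics/w6.png",im["frame"])
P=np.array([.6344,-.0300]); p=o["eef_pos"]; print(np.hypot(*(p[:2]-P)),np.degrees(np.arctan2(*(p[:2]-P)[::-1]))%360)
inc(o,[.4989,-.0499,.177],-81.65)
yel=(h[:,0]>18)&(h[:,0]<35)&(h[:,1]>140)&(abs(w[:,2]-.156)<.008); rect("keeper",w[yel])
E
```

```text
[ 0.50297748 -0.04854204  0.17727677] [0.52625244 0.28795499 5.9823106 ] 0.01949907114736217
0.13272409655471645 188.0306974504642
inc [-0.0106  0.0019  0.0006] -0.008 pos [ 0.503  -0.0485  0.1773] yaw_y -81.88
keeper 15322 [ 0.555 -0.041] [0.1116 0.0317] 8.07 [ 0.569  -0.0397  0.1564]
```

View pics/w6.png

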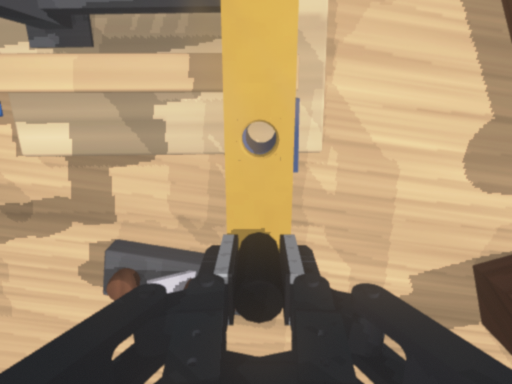

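```bash
python3 - <<'E'
from h import *
o=robot.get_obs(); im=robot.get_image("wrist"); h=cv2.cvtColor(im["frame"],cv2.COLOR_BGR2HSV).astype(int)
T=np.array(im["tool_from_camera"]); R=np.array(o["ee_rot"])
def at(r,c,z):
    d=T[:3,:3]@np.array([(c-im["cx"])/im["fx"],(r-im["cy"])/im["fy"],1]); d=R@d; p=R@T[:3,3]+o["eef_pos"]
    return p+d*(z-p[2])/d[2]
a=np.radians(8.35); st=lambda p:((p[:2]-[.573,.0416])@np.array([[np.cos(a),-np.sin(a)],[np.sin(a),np.cos(a)]])*1000).round(1)
for r in(105,115,125,150,160,168):
    y=np.where((h[r,:,0]>18)&(h[r,:,0]<32)&(h[r,:,1]>170)&(np.arange(512)>200)&(np.arange(512)<320))[0]
    b=np.where((h[r,:,0]>95)&(h[r,:,0]<130)&(h[r,:,1]>80)&(np.arange(512)>285)&(np.arange(512)<310))[0]
    print(r,y.min(),y.max(),b, "keeper L,R (stand mm)",st(at(r,y.min()-.5,.156)),st(at(r,y.max()+.5,.156)),"block R",st(at(r,b.max()+.5,.146)) if len(b) else None)
cl=cv2.inRange(h.astype(np.uint8),(18,170,60),(32,255,255)); reg=255-cl[110:165,235:290]
ys,xs=np.nonzero(reg); print("hole",xs.min()+235,xs.max()+235,ys.min()+110,ys.max()+110, st(at((ys.min()+ys.max())/2+110,(xs.min()+xs.max())/2+235,.156)))
cv2.imwrite("pics/w7.png",cv2.resize(im["frame"][80:190,200:320],None,fx=5,fy=5,interpolation=0))
E
```

```text
Traceback (most recent call last):
ValueError: zero-size array to reduction operation minimum which has no identity
```

```bash
cat > k.py <<'E'
from h import *
o=robot.get_obs(); im=robot.get_image("wrist"); h=cv2.cvtColor(im["frame"],cv2.COLOR_BGR2HSV).astype(int)
T=np.array(im["tool_from_camera"]); R=np.array(o["ee_rot"])
def at(r,c,z):
    d=T[:3,:3]@np.array([(c-im["cx"])/im["fx"],(r-im["cy"])/im["fy"],1]); d=R@d; p=R@T[:3,3]+o["eef_pos"]
    return p+d*(z-p[2])/d[2]
a=np.radians(8.35); st=lambda p:((p[:2]-[.573,.0416])@np.array([[np.cos(a),-np.sin(a)],[np.sin(a),np.cos(a)]])*1000).round(1)
C=np.arange(512); print(h[120,240],h[120,298])
yl=(h[...,0]>15)&(h[...,0]<35)&(h[...,1]>140); bl=(h[...,0]>95)&(h[...,0]<130)&(h[...,1]>80)
for r in(105,115,150,160,168):
    y=C[yl[r]&(C>205)&(C<315)]; b=C[bl[r]&(C>200)&(C<320)&((C<235)|(C>285))]
    print(r,y.min(),y.max(),b, "keeper",st(at(r,y.min()-.5,.156)),st(at(r,y.max()+.5,.156)),"block R",st(at(r,b.max()+.5,.146)) if len(b) else None)
ys,xs=np.nonzero(~yl[112:165,238:284]); print("hole",xs.min()+238,xs.max()+238,ys.min()+112,ys.max()+112, st(at((ys.min()+ys.max())/2+112,(xs.min()+xs.max())/2+238,.156)))
cv2.imwrite("pics/w7.png",cv2.resize(im["frame"][80:190,200:320],None,fx=5,fy=5,interpolation=0))
E
python3 k.py
```

```text
[ 20 144 218] [167  16 148]
105 225 293 [] keeper [-16. -64.] [-16.1 -94.9] block R None
115 225 293 [] keeper [-20.3 -63.9] [-20.4 -95. ] block R None
150 226 292 [295 296] keeper [-36.2 -63.8] [-36.4 -95. ] block R [-38.1 -98. ]
160 226 291 [295 296] keeper [-41.  -63.7] [-41.1 -94.6] block R [-43.2 -98.1]
168 226 291 [294 295 296] keeper [-44.8 -63.6] [-44.9 -94.7] block R [-47.3 -98.2]
hole 241 276 121 155 [-30.7 -79.2]
```

View pics/w7.png

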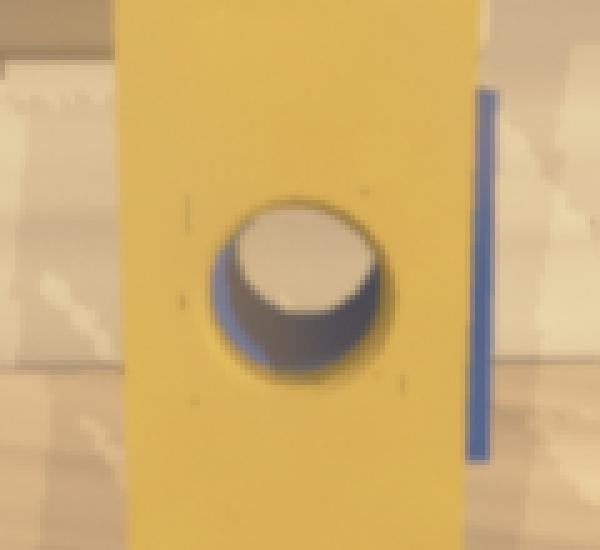

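>>> jog_arm(increments=[[0, 0.0017, 0, -0.01], [0, 0.0035, 0, -0.02], [0, 0.0035, 0, -0.02], [0, 0.0035, 0, -0.02]])

```text
time: 13.63
eef_pos: [0.5032, -0.0502, 0.1773]
ee_rot: [[0.989, 0.151, 0.004], [0.151, -0.989, 0.0], [0.004, 0.001, -1.0]]
wrist_force: [0.8, 0.8, 7.7]
width: 0.0189
grasp_force: 25.1
```

```bash
python3 k.py; python3 -c "
from h import *
print(robot.get_obs()['eef_pos'])"
```

```text
[ 20 144 218] [ 20  75 225]
105 224 292 [] keeper [-16.1 -64.5] [-15.9 -95.4] block R None
115 224 292 [] keeper [-20.5 -64.4] [-20.3 -95.5] block R None
150 225 292 [] keeper [-36.4 -64.5] [-36.2 -96.1] block R None
160 225 291 [] keeper [-41.1 -64.4] [-40.9 -95.8] block R None
168 226 291 [] keeper [-45.  -64.8] [-44.8 -95.9] block R None
hole 241 276 121 155 [-30.7 -80.3]
[ 0.50323951 -0.05020591  0.17729085]
```

>>> jog_arm(increments=[[0, 0, 0, 0], [0, 0, 0, 0], [0, 0, 0, 0], [0, 0, 0, 0]], hand=0)

```text
time: 14.02
eef_pos: [0.5011, -0.0498, 0.1751]
ee_rot: [[0.989, 0.15, -0.001], [0.15, -0.989, 0.0], [-0.001, -0.0, -1.0]]
wrist_force: [0.2, 0.1, -0.9]
width: 0.0428
grasp_force: 0.0
```

>>> jog_arm(increments=[[0, 0, -0.03, 0], [0, 0, -0.09, 0], [0, 0, -0.18, 0], [0, 0, -0.2, 0], [0, 0, -0.2, 0]])

```text
time: 14.43
eef_pos: [0.5036, -0.0509, 0.2591]
ee_rot: [[0.989, 0.15, 0.007], [0.15, -0.989, -0.0], [0.007, 0.001, -1.0]]
wrist_force: [-0.5, 0.3, -0.1]
width: 0.0429
grasp_force: 0.0
```

```bash
python3 - <<'E'
from h import *
o,im,px,w,h=wcloud(); print(o["eef_pos"],o["wrist_force"],o["width"])
yel=(h[:,0]>15)&(h[:,0]<35)&(h[:,1]>140)&(abs(w[:,2]-.156)<.006); rect("keeper",w[yel])
m=(w[:,2]>.19)&(w[:,2]<.21)&(w[:,0]>.46)&(w[:,0]<.54)&(abs(w[:,1]+.05)<.04); rect("knob",w[m])
inc(o,[.4174,-.3328,.2],-81.3)
cv2.imwrite("pics/w8.png",im["frame"])
E
```

```text
[ 0.50358525 -0.05089246  0.25906372] [-0.5456439   0.27551297 -0.09207676] 0.04285204001272779
keeper 8209 [ 0.5557 -0.0419] [0.1488 0.0313] 8.67 [ 0.5748 -0.0398  0.1565]
knob 881 [ 0.4996 -0.0504] [0.0191 0.0195] 55.59 [ 0.5014 -0.0504  0.2011]
inc [-0.3198  0.6642  0.1464] -0.002 pos [ 0.5036 -0.0509  0.2591] yaw_y -81.37
```

>>> jog_arm(increments=[[-0.02, 0.04, 0, 0], [-0.055, 0.115, 0, 0], [-0.1, 0.21, 0, 0], [-0.145, 0.3, 0, 0], [-0.19, 0.39, 0.03, 0], [-0.23, 0.48, 0.07, 0], [-0.27, 0.56, 0.11, 0], [-0.3, 0.62, 0.146, 0], [-0.32, 0.664, 0.146, 0], [-0.32, 0.664, 0.146, 0], [-0.32, 0.664, 0.146, 0]], hand=-0.4)

```text
time: 15.4
eef_pos: [0.4132, -0.3321, 0.1957]
ee_rot: [[0.989, 0.147, -0.003], [0.147, -0.989, 0.002], [-0.002, -0.002, -1.0]]
wrist_force: [-0.1, 0.4, 0.0]
width: 0.0596
grasp_force: 0.0
```

```bash
python3 - <<'E'
from h import *
o,im,px,w,h=wcloud(); print(o["eef_pos"],o["width"])
red=((h[:,0]<8)|(h[:,0]>172))&(h[:,1]>120)
m=(abs(w[:,2]-.106)<.006)&(np.hypot(w[:,0]-.4174,w[:,1]+.3328)<.04); q=w[m]; print(m.sum(),red.sum())
c,r=cv2.minEnclosingCircle(q[:,:2].astype(np.float32)); print(c,r,np.median(q,0))
inc(o,[*c,.079],-81.37)
cv2.imwrite("pics/w9.png",im["frame"])
E
```

```text
[ 0.41323199 -0.33208025  0.19574093] 0.05960159471626816
887 1311
(0.4164210557937622, -0.33332017064094543) 0.012070830911397934 [ 0.41749003 -0.33300467  0.10633393]
inc [0.0081 0.0048 0.2918] -0.007 pos [ 0.4132 -0.3321  0.1957] yaw_y -81.57
```

>>> jog_arm(increments=[[0.002, 0.002, 0.05, 0], [0.004, 0.003, 0.13, 0], [0.005, 0.004, 0.2, 0], [0.005, 0.004, 0.25, 0], [0.005, 0.004, 0.28, 0], [0.005, 0.004, 0.283, 0], [0.005, 0.004, 0.283, 0], [0.005, 0.004, 0.283, 0]])

```text
time: 16.12
eef_pos: [0.4181, -0.3333, 0.0851]
ee_rot: [[0.988, 0.151, 0.002], [0.151, -0.988, -0.001], [0.002, 0.002, -1.0]]
wrist_force: [-0.5, -0.3, 0.3]
width: 0.0596
grasp_force: 0.0
```

>>> jog_arm(increments=[[0, 0, 0, 0], [0, 0, 0, 0], [0, 0, 0, 0], [0, 0, 0, 0], [0, 0, 0, 0], [0, 0, 0, 0], [0, 0, 0, 0]], hand=1, newtons=60)

```text
time: 16.7
eef_pos: [0.4177, -0.3335, 0.0851]
ee_rot: [[0.989, 0.15, 0.002], [0.15, -0.989, -0.001], [0.002, 0.001, -1.0]]
wrist_force: [0.5, 0.5, 5.8]
width: 0.0227
grasp_force: 58.5
```

>>> jog_arm(increments=[[0, 0, -0.04, 0], [0, 0, -0.12, 0], [0, 0, -0.22, 0], [0, 0, -0.32, 0], [0, 0, -0.42, 0], [0, 0, -0.5, 0], [0, 0, -0.54, 0], [0, 0, -0.54, 0]])

```text
time: 17.37
eef_pos: [0.4181, -0.3352, 0.3041]
ee_rot: [[0.989, 0.15, 0.007], [0.15, -0.989, -0.005], [0.006, 0.006, -1.0]]
wrist_force: [0.2, -0.8, -0.8]
width: 0.0224
grasp_force: 59.9
```

>>> jog_arm(increments=[[0.025, -0.04, 0, 0], [0.08, -0.12, 0, 0], [0.14, -0.21, 0, 0], [0.2, -0.3, 0, 0], [0.26, -0.39, 0, 0], [0.32, -0.48, 0, 0], [0.38, -0.57, 0, 0], [0.42, -0.63, 0, 0], [0.444, -0.667, 0, 0], [0.444, -0.667, 0, 0], [0.444, -0.667, 0, 0], [0.444, -0.667, 0, 0]])

```text
time: 18.37
eef_pos: [0.5515, -0.0439, 0.2989]
ee_rot: [[0.989, 0.148, -0.002], [0.148, -0.989, -0.001], [-0.002, 0.001, -1.0]]
wrist_force: [0.1, -0.3, -0.9]
width: 0.0229
grasp_force: 59.9
```

```bash
python3 - <<'E'
from h import *
o,im,px,w,h=wcloud(); print(o["eef_pos"],o["width"],o["wrist_force"])
inc(o,[.5531,-.0432,.25],-81.65)
cv2.imwrite("pics/w10.png",im["frame"])
R=np.array(o["ee_rot"]); t=(w-o["eef_pos"])@R
red=((h[:,0]<8)|(h[:,0]>172))&(h[:,1]>120)&(np.abs(t[:,:2]).max(1)<.03)&(abs(t[:,2])<.05)
q=t[red]; print("red",len(q),np.percentile(q,[1,50,99],axis=0).round(4))
top=q[q[:,2]<np.percentile(q[:,2],3)+.004]; print("head top",len(top),cv2.minEnclosingCircle(top[:,:2].astype(np.float32)),np.median(top[:,2]))
cv2.imwrite("pics/w11.png",cv2.resize(im["frame"][60:330,150:370],None,fx=2.2,fy=2.2))
E
```

```text
[ 0.55152734 -0.04385051  0.29888012] 0.022938920217201963 [ 0.14943371 -0.29732993 -0.90850991]
inc [ 0.0044 -0.0011  0.1222] 0.006 pos [ 0.5515 -0.0439  0.2989] yaw_y -81.48
red 4523 [[-0.0107 -0.0111 -0.0224]
 [ 0.0055  0.     -0.0204]
 [ 0.0106  0.0109  0.0203]]
head top 2588 ((-0.0010443456703796983, -0.0002011796022998169), 0.012422926723957062) -0.021197052158372715
```

View pics/w11.png

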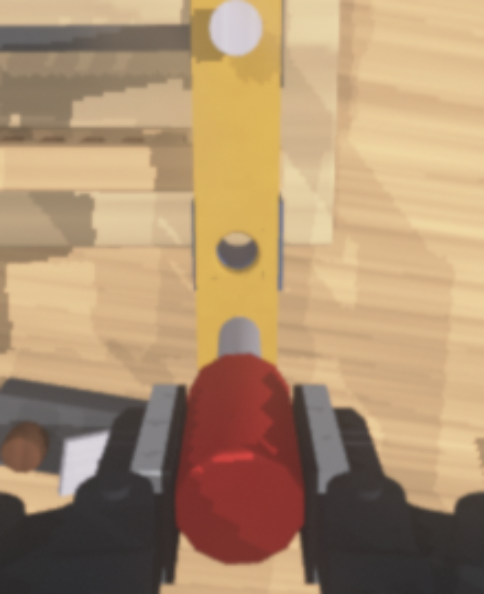

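```bash
cat > m.py <<'E'
from h import *
o=robot.get_obs(); im=robot.get_image("wrist"); h=cv2.cvtColor(im["frame"],cv2.COLOR_BGR2HSV).astype(int)
T=np.array(im["tool_from_camera"]); R=np.array(o["ee_rot"])
def tl(r,c,z):
    d=T[:3,:3]@np.array([(c-im["cx"])/im["fx"],(r-im["cy"])/im["fy"],1]); p=T[:3,3]
    k=(z-(o["eef_pos"]+R@p)[2])/(R@d)[2]; return p+d*k
yl=(h[...,0]>15)&(h[...,0]<35)&(h[...,1]>120)
n,lab,st,ce=cv2.connectedComponentsWithStats((~yl[160:200,243:272]).astype(np.uint8))
for i in range(1,n):
    x,y,wd,ht,a=st[i]
    if a>60: print("hole px",x+243,y+160,wd,ht,a,"tool",tl(y+160+ht/2-.5,x+243+wd/2-.5,.156).round(4))
print(o["eef_pos"])
E
python3 m.py
```

```text
hole px 247 165 20 18 260 tool [ 0.0037 -0.0018  0.1433]
[ 0.55149148 -0.04449058  0.29930966]
```

>>> jog_arm(increments=[[0.011, -0.0033, 0.02, 0.004], [0.011, -0.0033, 0.06, 0.006], [0.011, -0.0033, 0.1, 0.006], [0.011, -0.0033, 0.13, 0.006], [0.011, -0.0033, 0.143, 0.006], [0.011, -0.0033, 0.143, 0.006], [0.011, -0.0033, 0.143, 0.006]])

```text
time: 19.05
eef_pos: [0.5567, -0.0411, 0.2428]
ee_rot: [[0.989, 0.146, 0.0], [0.146, -0.989, -0.0], [0.0, 0.0, -1.0]]
wrist_force: [0.4, -0.4, -0.7]
width: 0.0222
grasp_force: 59.9
```

```bash
python3 - <<'E'
from h import *
o,im,px,w,h=wcloud(); print(o["eef_pos"],o["width"],o["wrist_force"])
inc(o,[.5531,-.0432,.181],-81.65)
cv2.imwrite("pics/w12.png",cv2.resize(im["frame"][80:330,170:350],None,fx=2.4,fy=2.4))
E
```

```text
[ 0.55670823 -0.04105436  0.2427928 ] 0.022153077715815806 [ 0.41130053 -0.39622567 -0.66087565]
inc [-0.0097  0.004   0.1545] 0.002 pos [ 0.5567 -0.0411  0.2428] yaw_y -81.58
```

View pics/w12.png

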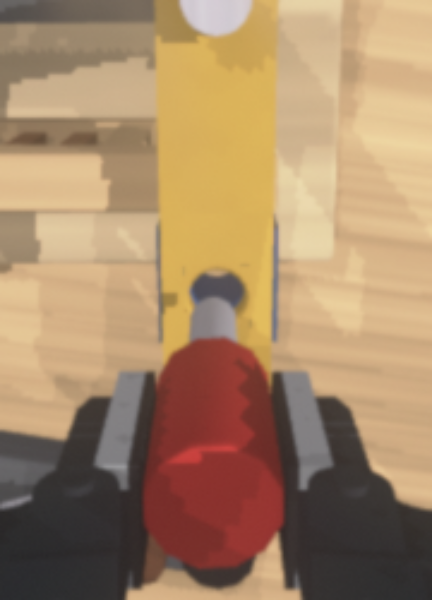

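```bash
python3 - <<'E'
from h import *
o=robot.get_obs(); im=robot.get_image("wrist"); h=cv2.cvtColor(im["frame"],cv2.COLOR_BGR2HSV).astype(int)
T=np.array(im["tool_from_camera"]); R=np.array(o["ee_rot"])
# ring at radius 8.25 mm around candidate hole centre (tool xy), at z=.156: project & compare with yellow mask; fit by max of visible dark upper half
Ti=np.linalg.inv(T); yl=(h[...,0]>15)&(h[...,0]<35)&(h[...,1]>120)
zt=(o["eef_pos"][2]-.156)
def proj(p): c=Ti[:3,:3]@p+Ti[:3,3]; return im["cy"]+im["fy"]*c[1]/c[2],im["cx"]+im["fx"]*c[0]/c[2]
best=[]
an=np.radians(np.arange(-75,76,10)) # around +x (far side, image up)
for x in np.arange(-.006,.009,.0005):
  for y in np.arange(-.006,.0061,.0005):
    s=0
    for a in an:
      for r,sg in((.0073,-1),(.0095,1)):
        u,v=proj(np.array([x+r*np.cos(a),y+r*np.sin(a),zt])); s+=sg*(1 if yl[int(round(u)),int(round(v))] else -1)
    best.append((s,x,y))
b=np.array(best); k=b[b[:,0]>=b[:,0].max()-1]; print(k.mean(0),len(k),b[:,0].max())
for z in (.055,.07): print("pin axis px at z",z,proj(np.array([-.001,-.0002,z])))
g=(h[:,:,1]<40)&(h[:,:,2]>90)
for r in (204,208,212,216,220): c=np.where(g[r,245:275])[0]+245; print(r,c.min() if len(c) else 0,c.max() if len(c) else 0)
print(o["eef_pos"])
E
```

```text
[ 3.20000000e+01 -3.72727273e-03  7.72727273e-04] 11 32.0
pin axis px at z 0.055 (np.float64(217.2969885440466), np.float64(258.39172530800266))
pin axis px at z 0.07 (np.float64(208.62943010546928), np.float64(258.39616608408414))
204 253 269
208 252 267
212 250 267
216 250 267
220 250 267
[ 0.55706398 -0.04111175  0.24332506]
```

>>> jog_arm(increments=[[-0.005, 0.003, 0, 0], [-0.005, 0.003, 0, 0], [-0.005, 0.003, 0.015, 0], [-0.005, 0.003, 0.03, 0], [-0.005, 0.003, 0.045, 0], [-0.005, 0.003, 0.06, 0], [-0.005, 0.003, 0.07, 0], [-0.005, 0.003, 0.07, 0]])

```text
time: 19.82
eef_pos: [0.5541, -0.0417, 0.2132]
ee_rot: [[0.989, 0.147, -0.003], [0.147, -0.989, 0.0], [-0.003, -0.001, -1.0]]
wrist_force: [0.2, 0.4, -0.3]
width: 0.0222
grasp_force: 59.9
```

>>> jog_arm(increments=[[0, 0, 0.01, 0], [0, 0, 0.02, 0], [0, 0, 0.03, 0], [0, 0, 0.04, 0], [0, 0, 0.05, 0], [0, 0, 0.058, 0], [0, 0, 0.058, 0]])

```text
time: 20.4
eef_pos: [0.5544, -0.0419, 0.1906]
ee_rot: [[0.989, 0.147, -0.001], [0.147, -0.989, 0.0], [-0.001, -0.0, -1.0]]
wrist_force: [-0.3, -0.5, -1.2]
width: 0.0226
grasp_force: 59.9
```

>>> jog_arm(increments=[[0, 0, 0.008, 0], [0, 0, 0.015, 0], [0, 0, 0.02, 0], [0, 0, 0.024, 0], [0, 0, 0.026, 0], [0, 0, 0.026, 0]])

```text
time: 20.9
eef_pos: [0.5549, -0.0421, 0.1812]
ee_rot: [[0.989, 0.147, 0.0], [0.147, -0.989, 0.0], [0.0, 0.0, -1.0]]
wrist_force: [-0.7, 0.6, -0.6]
width: 0.0224
grasp_force: 60.0
```

>>> jog_arm(increments=[[0, 0, 0.002, 0], [0, 0, 0.004, 0], [0, 0, 0.006, 0], [0, 0, 0.006, 0]])

```text
time: 21.23
eef_pos: [0.5552, -0.0428, 0.181]
ee_rot: [[0.989, 0.147, 0.002], [0.147, -0.989, 0.0], [0.002, 0.0, -1.0]]
wrist_force: [-3.8, 0.9, 10.5]
width: 0.0223
grasp_force: 61.3
```

>>> jog_arm(increments=[[0, 0, 0, 0], [0, 0, 0, 0], [0, 0, 0, 0], [0, 0, 0, 0], [0, 0, 0, 0]], hand=-0.1)

```text
time: 21.65
eef_pos: [0.5548, -0.0419, 0.1784]
ee_rot: [[0.989, 0.147, -0.0], [0.147, -0.989, -0.0], [-0.0, 0.0, -1.0]]
wrist_force: [-0.5, -0.3, 0.4]
width: 0.0465
grasp_force: 0.0
```

>>> jog_arm(increments=[[0, 0, -0.02, 0], [0, 0, -0.06, 0], [0, 0, -0.14, 0], [0, 0, -0.24, 0], [-0.08, 0, -0.3, 0], [-0.16, 0, -0.3, 0], [-0.25, 0, -0.3, 0], [-0.3, 0, -0.3, 0], [-0.3, 0, -0.3, 0], [-0.3, 0, -0.3, 0]])

```text
time: 22.48
eef_pos: [0.4359, -0.0595, 0.2994]
ee_rot: [[0.989, 0.148, 0.002], [0.148, -0.989, 0.004], [0.003, -0.004, -1.0]]
wrist_force: [0.4, 1.0, 0.4]
width: 0.0467
grasp_force: 0.0
```

```bash
python3 - <<'E'
from h import *
o,im,px,w,h=wcloud(); print(o["eef_pos"],o["width"],o["wrist_force"])
red=((h[:,0]<8)|(h[:,0]>172))&(h[:,1]>120)&(np.hypot(w[:,0]-.554,w[:,1]+.043)<.04); q=w[red]; print("pin red z",np.percentile(q,[1,50,99],axis=0).round(4))
top=q[q[:,2]>np.percentile(q[:,2],90)-.004]; print(np.median(top,0))
m=(abs(w[:,2]-.14)<.008)&(abs(w[:,0]-.573)<.03)&(w[:,1]>.0)&(w[:,1]<.15)&(h[:,0]<25); rect("rail",w[m])
s=robot.get_image("scene"); f=cv2.resize(s["frame"][150:270,190:330],None,fx=3,fy=3,interpolation=2); g=cv2.resize(im["frame"],(368,276)); g=cv2.copyMakeBorder(g,0,84,0,0,0)
cv2.imwrite("pics/end.png",np.hstack([f,g]))
E
```

```text
[ 0.43591568 -0.05954477  0.29935826] 0.04672652406393007 [0.3660622  1.04812034 0.38227863]
pin red z [[ 0.5427 -0.0534  0.1765]
 [ 0.5516 -0.0439  0.2023]
 [ 0.5604 -0.0322  0.204 ]]
[ 0.55206063 -0.04325952  0.20239501]
rail 322 [0.5583 0.0691] [0.0011 0.1393] 8.49 [0.559  0.0647 0.135 ]
```

View pics/end.png

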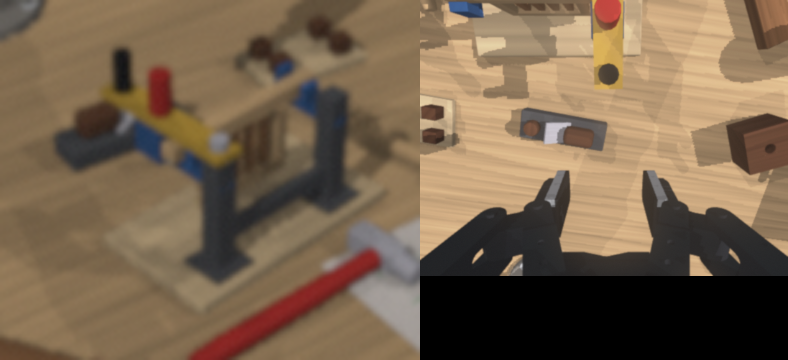

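The final picture shows the rail in both hooks, the keeper across it and the pin head on the keeper. The head's top is at 0.202 m, as it should be when fully home, and the gripper is clear.

```bash
python3 -c "
from cell import robot
print(robot.job_done())"
```

```text
the job is handed in; nothing more can be done
None
```

The panel hangs on both hooks, the keeper is across the rail with its hole over the tip's hole, and the pin is fully home; handed in at about 22.6 s of the 72 s limit, with the other things on the bench left alone.

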